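Straightedge check of a flush-fitted charging pad

ROBOT

A 6-joint arm with a two-finger parallel gripper is mounted at the origin on a cart in front of the work surface, level with it; the furniture and walls round the work are solid. World frame = base frame: x ahead of the robot, y to its left, z up, the work surface at z = 0. Lengths are in m, angles in degrees, forces in N, time in s.
With the tool pointing down it reaches from about 0.25 to 0.725 m from the base axis. Payload 9.7 kg.
Tool frame: the origin (TCP) lies on the centre line of the jaws, within the pads' length; the fingertips stand 19 mm ahead of it and the grasp point (between the pads) is the TCP; z points along the fingers, y is the direction in which the jaws open and shut (so a half turn about z gives the same grasp; the last joint's range is limited). The gripper opens to 85 mm and grips with 20 to 120 N. Pads are 22 mm wide; open, the fingers measure 114 mm over their backs; the gripper's body (76 mm by 85 mm) begins 54 mm behind the grasp point. The pads swing forward as they close: fully open they stand 13 mm farther back than shut.
Start: joints at [64.916, 4.979, 10.078, 95.1, 0, 90], TCP at [0.233, 0.498, 0.25] pointing down, gripper open.
Joint ranges: [-179.16, 179.16], [-48.56, 103.87], [-65.8, 70.77], [-126.05, 130.52], [-82.76, 87.17], [-180, 180]. Speed limits (degrees/s): [127.2, 127.2, 147.25, 180, 180, 180].

INTERFACE

Orientations are given as [roll, pitch, yaw] about the fixed x, y, z axes, in that order (R = Rz(yaw) Ry(pitch) Rx(roll)).
In Python, from workcell import bot gives the robot as it stands.
- The arm moves only by the tool servo_tool, never from a script. Its argument "motion" is a list that holds one entry, the list of rows, each a list of 6 numbers: the shift along the tool's x, y, z in mm, then the turn, a rotation vector about the tool's x, y, z in rad. A call has 1 to 5 rows; each row shifts and turns the commanded pose from where the row before left it, along the tool's axes as they then stand; what a row does not reach is not made up. A row lasts 1/10 s, in which the tool goes at most 50 mm and 8.59 degrees, less where a joint would pass 70% of its speed; a pose out of reach is approached as far as the arm can. A call is refused whole if a number of a shift passes 50 or a number of a turn 0.15, either way. A call with a gripper value outside its range is refused whole. "gripper" is the finger opening in mm, from 0 to 85.4, set as the call begins (left out, the last holds). The fingers move at their own pace and stop on an object; "newtons" is the grip in N (left out, the last holds). Time passes only in rows, so rows that do not move let the fingers close. It gives the time, the measured TCP pose, the force and the opening at its end, in the units of the state.
- bot.get_obs(): the state, without advancing time (a new reading comes with each control period).
- bot.camera(name): name is "scene" or "side" or "wrist"; returns a dict with "color" (420x560x3 uint8, red, green, blue), "fx", "fy", "cx", "cy" (pixels), "R" (3x3) and "t" (3): a world point X has camera coordinates R X + t. Camera axes: x right, y down, z forward; pixel columns grow to the right and rows downward; lengths in m; the calibration is good to about 2 mm. A picture is of the moment at which its call begins. There is no depth.
- bot.job_done(): hands the job in, once; it reports no verdict.
Trained networks look in a picture, given as the dict that the camera call returned (one of the last four; its "shot" number tells which), for a name from the list of things; names that differ only in an ending like _2 or _b are one class to them, and where a whole thing is asked for, a point or a joint stands for the part that bears it (a point fixed in the world has none). Each returns a list of dicts, best first, with "confidence" (0 to 1); they miss things now and then, are a little off and sometimes report something else, mostly with a low value. They report only what shows in the picture. A call takes as long as a camera call.
- bot.look_for(picture, label): "rect" ([left, top, width, height] in pixels, round what is visible of it).
The state is a dict: "time": time; "q": joint angles; "qd": joint speeds; "joint_efforts": joint torques, N m; "ee_pos": TCP position; "tcp_rot": TCP orientation; "wrist_force": force on the tool from outside, world axes, zero at the start; "torque": the same for the moment, N m; "opening": finger opening in m.
Only numpy, scipy, OpenCV 4.12 (cv2) and the standard library are available. Lean on these libraries where they do the work, as an engineer would, in place of code of your own. Each camera call takes 0.05 s, during which the arm holds its last target.

TASK

The round charging pad has been pushed into the aluminium plate in the worktop but still stands proud and a little crooked. Lay the straightedge lengthwise along the plate, across the middle of the pad, let go, and press lightly first on its hanging-hole end and then on its plain end to feel it rock on the pad; then press on its middle so that it drives the pad down until the straightedge bears firmly on the plate at both ends and the pad is flush, neither proud nor sunk. Prove it by pressing firmly but gently on the hole end and then the plain end once more without any rocking, and leave the straightedge lying there, disturbing nothing else.

Things in the scene. Friction and masses are not known exactly. Their poses are not given: they have to be found in the camera images.
- charger_plate: Fixed aluminium face plate of an in-desk charging unit, 236 x 92 mm, black gasket. x along its length, z up. Its flat top face is the plane z = 8 mm of this frame (5 to 8 mm above the worktop). The pad's round bore (67 mm) is at its centre; the strip y within 25 mm is bare. A tall soda maker and a tall coffee machine stand just beyond it: travel on their robot side, x below 0.5 m.
- pad_top (a point): Centre of the top face of the round black charging pad (64 mm diameter, white cross and ring) in the middle of the plate; z is the normal of its top. It starts 4 to 6 mm above the plate's face and up to 0.03 rad crooked along the plate's length (either end high). It is a stiff press fit without a stop below: about 14 N pushes it slowly down and it stays where it is left, so that pressing it directly would sink it too deep.
- straightedge: Loose aluminium straightedge, 210 x 34 mm, 5 mm thick, 140 g, with a blue grip rib along its middle: 180 mm long, 12 mm wide, its flat top 17.5 mm above the underside. Origin at the centre of the underside, x along its length towards the end with the hanging hole (7 mm), z up. It starts lying on the worktop. The pad is its pivot when the pad is proud: a fraction of a newton on the rib near one end tips that end down to the plate.
- grip_mid (a point): Middle of the straightedge's grip rib, 11 mm above its underside; grasp the rib here across its 12 mm width. Axes as the straightedge.
- hole_end (a point): Underside of the straightedge at its hanging-hole end, 105 mm from its middle (+x). The rib's top near this end, 75 to 88 mm from the middle, is the place to press.
- plain_end (a point): Underside of the straightedge at its plain end, 105 mm from its middle (-x). Press 75 to 88 mm from the middle.
- cup_white: Bystander: small white coffee cup, 60 mm wide, 56 mm high.
- cup_navy: Bystander: navy blue mug, 71 mm wide, 87 mm high.
- tape_roll: Bystander: roll of tape lying flat, 104 mm wide, 25 mm high.

How it is judged (in metres and radians):
On the way, in this order (a step that is already met when the one before it is completed fails the run):
1. the straightedge lies lengthwise on the plate across the middle of the proud pad, let go (horizontal distance between grip_mid and pad_top below 0.018 m and angle between the x axis of straightedge and the x axis of charger_plate, either way round below 0.15 rad and z of pad_top in the frame of charger_plate above 0.0095 m and contact force between straightedge and charger_plate above 0.3 N and contact force between the fingers and straightedge below 0.05 N), for 0.2 s.
2. its hole end is pressed and it rocks: that end goes down to the plate, the other rises (contact force between the fingers and straightedge above 1.5 N and x of the grasp point in the frame of straightedge above 0.045 m and z of hole_end in the frame of charger_plate below 0.0095 m and z of plain_end in the frame of charger_plate above 0.0105 m), for 0.1 s.
3. its plain end is pressed and it rocks the other way (contact force between the fingers and straightedge above 1.5 N and x of the grasp point in the frame of straightedge below -0.045 m and z of plain_end in the frame of charger_plate below 0.0095 m and z of hole_end in the frame of charger_plate above 0.0105 m), for 0.1 s.
4. pressed on its middle, the straightedge bears on the plate at both ends (contact force between the fingers and straightedge above 1.5 N and x of the grasp point in the frame of straightedge between -0.045 and 0.045 m and z of each of hole_end, plain_end in the frame of charger_plate below 0.0095 m), for 0.1 s.
5. the hole end is pressed with more than 3 N and nothing rocks (contact force between the fingers and straightedge above 3 N and x of the grasp point in the frame of straightedge above 0.045 m and z of each of hole_end, plain_end in the frame of charger_plate below 0.0095 m), for 0.2 s.
6. the plain end is pressed with more than 3 N and nothing rocks (contact force between the fingers and straightedge above 3 N and x of the grasp point in the frame of straightedge below -0.045 m and z of each of hole_end, plain_end in the frame of charger_plate below 0.0095 m), for 0.2 s.
At the end, for the whole second after the job is handed in: The pad's centre is level with the plate's face (at most 1.2 mm proud, 1.8 mm sunk) and tilted under 0.04 rad; the straightedge lies still and flat along the plate (within 0.2 rad), its middle within 25 mm of the pad's centre and both ends within 1.5 mm of the face (z of pad_top in the frame of charger_plate between 0.0062 and 0.0092 m and angle between pad_top's own z axis and vertical below 0.04 rad and z of each of hole_end, plain_end in the frame of charger_plate below 0.0095 m and horizontal distance between grip_mid and pad_top below 0.025 m and angle between the x axis of straightedge and the x axis of charger_plate, either way round below 0.2 rad and angle between straightedge's own z axis and vertical below 0.03 rad and linear speed of straightedge below 0.01 m/s); the robot touches nothing.
It fails at once if the straightedge is pressed or struck against the plate or pad with more than 60 N (contact force between straightedge and charger_plate above 60 N).
It fails at once if a bystander is moved more than 20 mm (distance of any of cup_white, cup_navy, tape_roll from where it was at the start of the episode above 0.02 m).
It also fails if it takes over 64 s, if anything falls off the work surface, if the arm or the gripper's body presses on something with over 40 N, if the wrist force passes 120 N, or if a joint passes its speed limit or range.

## Working session

There is one attempt and no reset: what is moved stays moved. The work goes in short steps, Python scripts to look and compute and a tool call to move; the robot and the scene stay as the last step left them, time stands still between calls to the robot, and variables do not carry over. Pictures are saved under pics/ and viewed, and the job is handed in when it is done.

Besides the shell and the picture viewer there is one more tool, called as a command line: name --argument value ..., lists and objects as JSON in quotes. servo_tool: Moves the arm, as the interface text tells. Its arguments: {"type":"object","properties":{"motion":{"type":"array","items":{"type":"array","items":{"type":"array","items":{"type":"number"}}}},"gripper":{"type":"number"},"newtons":{"type":"number"}},"required":["motion"]}

```bash
ls; mkdir -p pics; cat > h.py <<'E'
from workcell import bot
import numpy as np, cv2
def shot(n,f):
    c=bot.camera(n); cv2.imwrite('pics/'+f,c['color'][:,:,::-1]); return c
def ray(c,u,v,z):
    d=c['R'].T@np.array([(u-c['cx'])/c['fx'],(v-c['cy'])/c['fy'],1]); o=-c['R'].T@c['t']
    return o+d*(z-o[2])/d[2]
def proj(c,X):
    p=c['R']@np.array(X)+c['t']; return np.array([c['fx']*p[0]/p[2]+c['cx'],c['fy']*p[1]/p[2]+c['cy']])
E
python3 - <<'E'
from h import *
print(bot.get_obs())
for n in ['scene','side','wrist']:
    c=shot(n,n+'0.png'); print(n,-c['R'].T@c['t'],c['R'][2])
    for l in ['charger_plate','pad_top','straightedge','cup_white','cup_navy','tape_roll']:
        r=bot.look_for(c,l)[:2]; print(l,[(np.round(x['rect']),round(x['confidence'],2)) for x in r])
E
```

```text
pics
{'time': 0.0, 'q': array([ 6.49155305e+01,  5.01157707e+00,  1.00346459e+01,  9.50998484e+01,
       -7.74350563e-04,  9.00003739e+01]), 'qd': array([ 0.00072081, -0.02730734, -0.07209008,  0.08462562,  0.03608184,
       -0.07230678]), 'joint_efforts': array([ 1.28662497e-03, -5.20384312e+01,  4.64805722e+01,  1.61336950e-02,
        4.33714786e-05, -1.08987848e-06]), 'ee_pos': array([0.23309128, 0.49793944, 0.2495802 ]), 'tcp_rot': array([-1.79923220e+02,  7.74850888e-04,  1.54915158e+02]), 'wrist_force': array([0.96225994, 0.0309095 , 0.23617352]), 'torque': array([0.04060963, 0.02464957, 0.01117278]), 'opening': 0.08557406264275001}
scene [-0.1444945  -0.92739299  1.04387768] [ 0.39898518  0.65076048 -0.64600435]
charger_plate [(array([223., 189.,  59.,  49.]), 0.9)]
pad_top []
straightedge [(array([198., 176.,  58.,  10.]), 0.91)]
cup_white [(array([201., 141.,  11.,  22.]), 0.49), (array([202., 176.,  53.,   8.]), 0.35)]
cup_navy [(array([315., 271.,  36.,  38.]), 0.76)]
tape_roll []
side [ 0.49970382 -0.62822708  1.14434123] [-0.03195216  0.54768654 -0.83607327]
charger_plate [(array([253., 175.,  42.,  74.]), 0.77)]
pad_top [(array([263., 201.,  21.,  16.]), 0.59)]
straightedge []
cup_white [(array([283.,  92.,  14.,  27.]), 0.65)]
cup_navy [(array([238., 340.,  29.,  43.]), 0.74)]
tape_roll [(array([235., 294.,  41.,  42.]), 0.55)]
wrist [0.16077778 0.53235945 0.37360799] [ 0.28301752 -0.13236023 -0.94993782]
charger_plate [(array([ 85., 351., 126.,  69.]), 0.85)]
pad_top [(array([ 95., 412.,  22.,   8.]), 0.47)]
straightedge [(array([237., 290.,  34.,  96.]), 0.69)]
cup_white [(array([371., 298.,  32.,  59.]), 0.81), (array([240., 288.,  29.,  94.]), 0.5)]
cup_navy []
tape_roll [(array([ 97., 408.,  15.,  12.]), 0.27)]
```

```bash
python3 - <<'E'
import cv2, numpy as np
a=cv2.imread('pics/side0.png');b=cv2.imread('pics/wrist0.png');c=cv2.imread('pics/scene0.png')
x=cv2.resize(a[70:400,180:380],None,fx=1.8,fy=1.8)
cv2.imwrite('pics/a.png',x)
cv2.imwrite('pics/c.png',cv2.resize(c[120:320,150:400],None,fx=3,fy=3))
E
```

```text
(no output)
```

View pics/a.png

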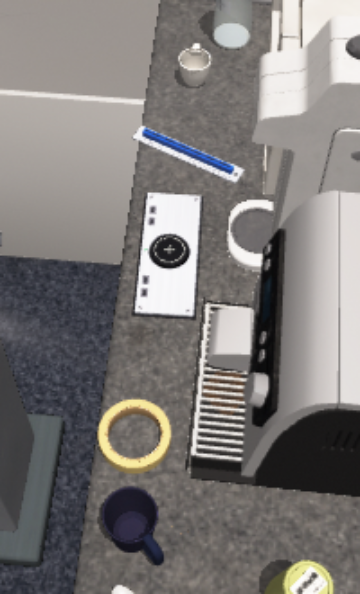

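View pics/wrist0.png

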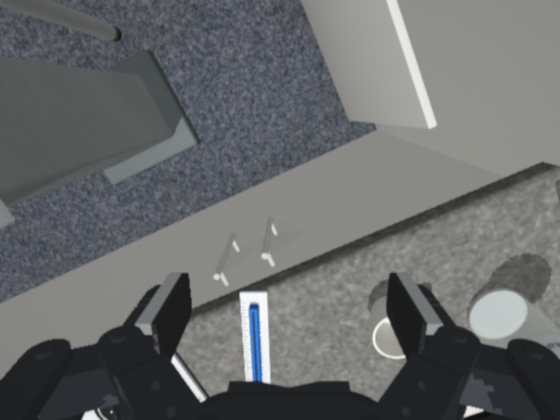

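View pics/c.png

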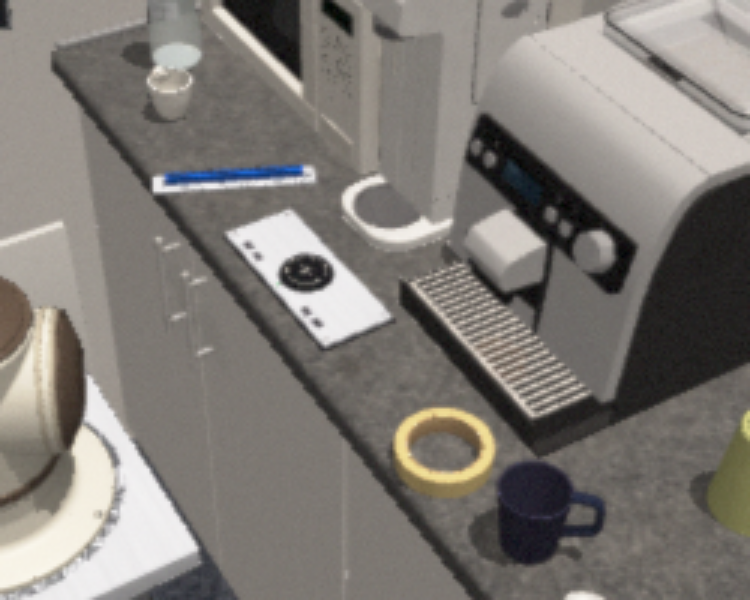

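The side picture shows the straightedge's hole end towards +x near a.png (236,173), and the plate runs along y with the pad at (169,250). The scene view agrees.

```bash
python3 - <<'E'
from h import *
for n in ['side','scene']:
    c=shot(n,n+'1.png'); im=c['color'].astype(int)
    m=((im[...,2]>im[...,0]+50)&(im[...,2]>im[...,1]+30)).astype(np.uint8)
    k,lab,st,ce=cv2.connectedComponentsWithStats(m); i=1+np.argmax(st[1:,4]); 
    pts=np.argwhere(lab==i)[:,::-1]; print(n,st[i])
    P=np.array([ray(c,u,v,0.0165) for u,v in pts])[:,:2]; r=cv2.minAreaRect((P*1000).astype(np.float32)); print('rib',r)
    # plate: bright region
    o={'side':(180,70,1.8),'scene':(150,120,3)}[n]
    cor={'side':[(148,194),(202,197),(194,318),(134,314)],'scene':[(290,210),(394,320),(326,347),(225,235)]}[n]
    pad={'side':(169,250),'scene':(306,271)}[n]
    C=np.array([ray(c,u/o[2]+o[0],v/o[2]+o[1],0.0065) for u,v in cor]); print(np.round(C,4)); print(C.mean(0), np.linalg.norm(np.roll(C,-1,0)-C,axis=1))
    print('pad',ray(c,pad[0]/o[2]+o[0],pad[1]/o[2]+o[1],0.012))
    if n=='side': print('hole',ray(c,236/1.8+180,173/1.8+70,0.005))
E
```

```text
side [259 141  51  26 267]
rib ((449.52301025390625, 347.9288635253906), (19.866832733154297, 182.79806518554688), 65.50958251953125)
[[0.3914 0.251  0.0065]
 [0.4839 0.2533 0.0065]
 [0.4876 0.0156 0.0065]
 [0.394  0.0141 0.0065]]
[0.43924466 0.13349127 0.0065    ] [0.09256333 0.23774551 0.09361799 0.23685021]
pad [0.4378311 0.1353449 0.012    ]
hole [0.53952803 0.31287811 0.005     ]
scene [205 175  46   6 165]
rib ((445.6058654785156, 349.26708984375), (24.196903228759766, 175.13070678710938), 65.75149536132812)
[[0.4773 0.2547 0.0065]
 [0.4812 0.0145 0.0065]
 [0.3916 0.0153 0.0065]
 [0.3841 0.2513 0.0065]]
[0.43354651 0.13394617 0.0065    ] [0.24031754 0.08952322 0.23607941 0.09336069]
pad [0.4335297  0.13538645 0.012     ]
```

servo_tool --motion '[[[-40,-8,0,0,0,0],[-45,-8,10,0,0,0],[-45,-8,20,0,0,0],[-45,-8,25,0,0,0],[-45,-8,25,0,0,0]]]' --gripper 60 --newtons 40

```text
time: 1.65
ee_pos: [0.4138, 0.3696, 0.1718]
tcp_rot: [179.9, 0.0, 154.9]
wrist_force: [0.8, 1.0, 0.2]
opening: 0.0602
```

servo_tool --motion '[[[-38,-4,20,0,0,0],[0,0,0,0,0,0]]]'

```text
time: 1.85
ee_pos: [0.4473, 0.3478, 0.1488]
tcp_rot: [-179.8, -0.1, 154.7]
wrist_force: [-0.7, 0.0, -0.8]
opening: 0.06
```

```bash
python3 - <<'E'
from h import *
c=shot('wrist','w1.png'); im=c['color'].astype(int)
s=bot.get_obs(); print(s['ee_pos'],s['tcp_rot'],s['opening'],s['wrist_force'])
m=((im[...,2]>im[...,0]+50)&(im[...,2]>im[...,1]+30)).astype(np.uint8)
k,lab,st,ce=cv2.connectedComponentsWithStats(m); i=1+np.argmax(st[1:,4]); print(st[i])
pts=np.argwhere(lab==i)[:,::-1]
P=np.array([ray(c,u,v,0.0175) for u,v in pts])[:,:2]; print(cv2.minAreaRect((P*1000).astype(np.float32)))
print(proj(c,[.4475,.3486,.0175]))
E
```

```text
[0.44610488 0.34915104 0.15049551] [-1.79847049e+02 -7.07381315e-02  1.54719856e+02] 0.06008380426207853 [0.44272203 0.60966542 0.33854435]
[ 284   81   17  221 2686]
((447.5089416503906, 351.0330810546875), (11.283134460449219, 178.50234985351562), 65.6524658203125)
[289.92133719 203.67289104]
```

View pics/w1.png

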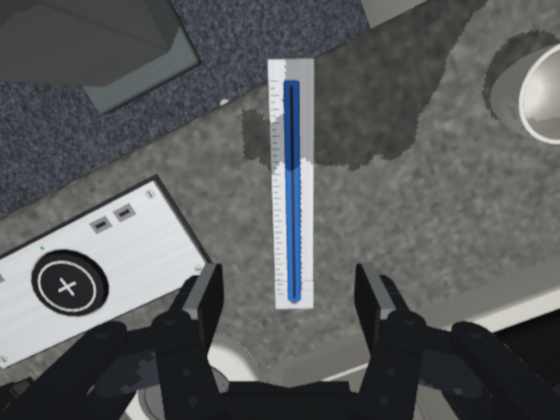

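```bash
python3 - <<'E'
from h import *
a=cv2.imread('pics/w1.png'); 
x=cv2.resize(a[45:115,255:325],None,fx=5,fy=5,interpolation=2);y=cv2.resize(a[250:320,255:325],None,fx=5,fy=5,interpolation=2)
s=cv2.imread('pics/side0.png')[130:180,245:325]; s=cv2.resize(s,None,fx=7,fy=7,interpolation=2)[:350]
cv2.imwrite('pics/d.png',np.hstack([x,y])); cv2.imwrite('pics/e.png',s)
E
```

```text
(no output)
```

View pics/d.png

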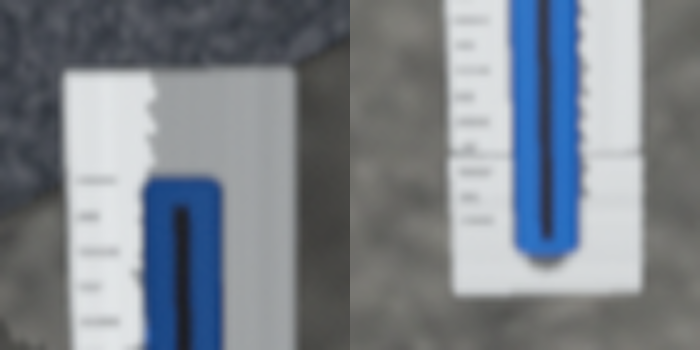

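View pics/e.png

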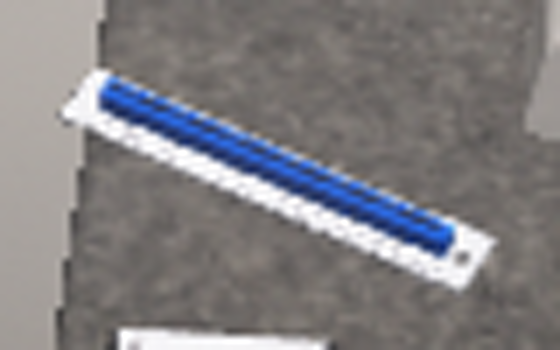

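servo_tool --motion '[[[0,2,30,0,0,-0.012],[0,0,40,0,0,0],[0,0,30,0,0,0],[0,0,17,0,0,0],[0,0,0,0,0,0]]]'

```text
time: 2.4
ee_pos: [0.4443, 0.3527, 0.0334]
tcp_rot: [-179.8, -0.1, 155.7]
wrist_force: [-0.8, -0.1, 0.7]
opening: 0.0601
```

servo_tool --motion '[[[0,0,3,0,0,0],[0,0,2,0,0,0],[0,0,0,0,0,0],[0,0,0,0,0,0]]]' --gripper 0

```text
time: 2.8
ee_pos: [0.4464, 0.3533, 0.0315]
tcp_rot: [179.9, 0.0, 155.6]
wrist_force: [-2.1, -0.0, 4.9]
opening: 0.0103
```

```bash
python3 - <<'E'
from h import *
for i in range(3): s=bot.get_obs(); print(s['ee_pos'],s['tcp_rot'],s['opening'],s['wrist_force'])
c=shot('wrist','w2.png')
print(ray(c,0,0,0))
E
```

```text
[0.44638997 0.35325077 0.03149944] [1.79915609e+02 3.59894764e-02 1.55608228e+02] 0.01026793752741188 [-2.12479041e+00 -2.57227146e-03  4.94154282e+00]
[0.44638997 0.35325077 0.03149944] [1.79915609e+02 3.59894764e-02 1.55608228e+02] 0.01026793752741188 [-2.12479041e+00 -2.57227146e-03  4.94154282e+00]
[0.44638997 0.35325077 0.03149944] [1.79915609e+02 3.59894764e-02 1.55608228e+02] 0.01026793752741188 [-2.12479041e+00 -2.57227146e-03  4.94154282e+00]
[0.29307696 0.29722187 0.        ]
```

View pics/w2.png

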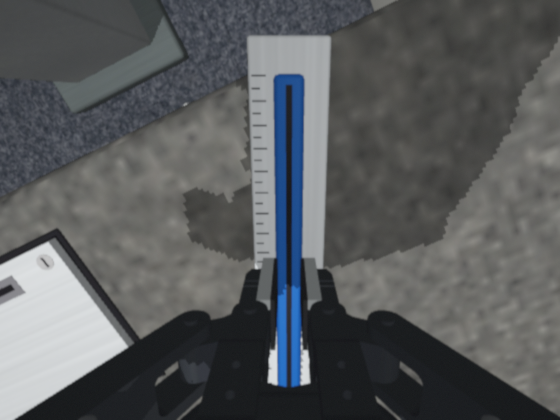

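servo_tool --motion '[[[0,0,0,0,0,0],[0,0,0,0,0,0]]]'

```text
time: 3.05
ee_pos: [0.4464, 0.3533, 0.0315]
tcp_rot: [179.9, 0.0, 155.6]
wrist_force: [-1.5, -0.7, 7.3]
opening: 0.01
```

servo_tool --motion '[[[0,0,-10,0,0,0],[0,0,-20,0,0,0],[0,0,-30,0,0,0],[0,0,0,0,0,0]]]'

```text
time: 3.45
ee_pos: [0.4476, 0.354, 0.0949]
tcp_rot: [179.7, 0.2, 155.6]
wrist_force: [0.0, -0.6, -1.5]
opening: 0.0103
```

```bash
python3 - <<'E'
from h import *
c=shot('wrist','w3.png')
c=shot('scene','s3.png')
x=cv2.imread('pics/w3.png');y=cv2.imread('pics/s3.png')[110:250,150:350]
cv2.imwrite('pics/f.png',cv2.resize(y,None,fx=3,fy=3))
E
```

```text
(no output)
```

View pics/w3.png

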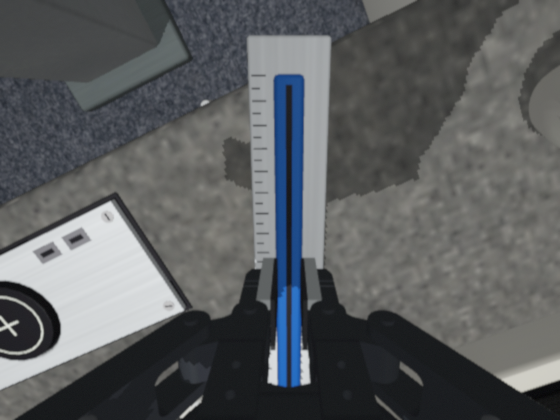

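View pics/f.png

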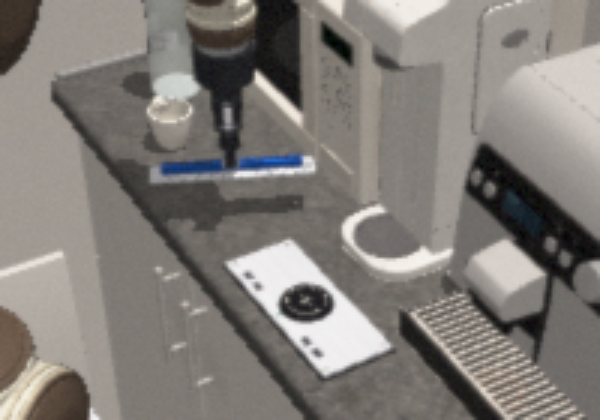

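servo_tool --motion '[[[15,-40,0,0,0,0],[15,-40,0,0,0,0],[0,0,0,0,0,0.141],[0,0,0,0,0,0.141],[0,0,0,0,0,0.141]]]'

```text
time: 4.05
ee_pos: [0.385, 0.2917, 0.0893]
tcp_rot: [-179.9, -0.0, 131.0]
wrist_force: [-0.1, -0.3, -2.2]
opening: 0.0101
```

servo_tool --motion '[[[0,0,0,0,0,0.141],[0,0,0,0,0,0.141],[0,0,0,0,0,0.141],[0,0,0,0,0,0.141],[0,0,0,0,0,0.141]]]'

```text
time: 4.55
ee_pos: [0.3851, 0.2919, 0.089]
tcp_rot: [-179.9, 0.1, 90.6]
wrist_force: [-0.1, -0.2, -1.1]
opening: 0.0104
```

servo_tool --motion '[[[0,0,0,0,0,0],[0,0,0,0,0,0]]]'

```text
time: 4.75
ee_pos: [0.3853, 0.2921, 0.0896]
tcp_rot: [-179.9, 0.0, 91.2]
wrist_force: [1.2, -0.1, -2.4]
opening: 0.0102
```

```bash
python3 - <<'E'
from h import *
s=bot.get_obs(); print(s['ee_pos'],s['tcp_rot'],s['opening'],s['wrist_force'])
c=shot('wrist','w4.png'); T=s['ee_pos']; R=None
for n,u,v,h in [('rib',289,75,.0175),('end',289,36,.005)]:
    p=ray(c,u,v,T[2]-.0315+h); print(n,p,p-T)
print('fov pad',proj(c,[.436,.135,.013]))
E
```

```text
[0.38531978 0.29206706 0.08955123] [-1.79941922e+02  4.65281251e-02  9.12106044e+01] 0.010178665281699362 [ 1.2047385  -0.14650627 -2.37367663]
rib [0.38383719 0.38004217 0.07555123] [-0.00148259  0.08797511 -0.014     ]
end [0.38353735 0.39517062 0.06305123] [-0.00178244  0.10310356 -0.0265    ]
fov pad [349.56228956 419.43536365]
```

View pics/w4.png

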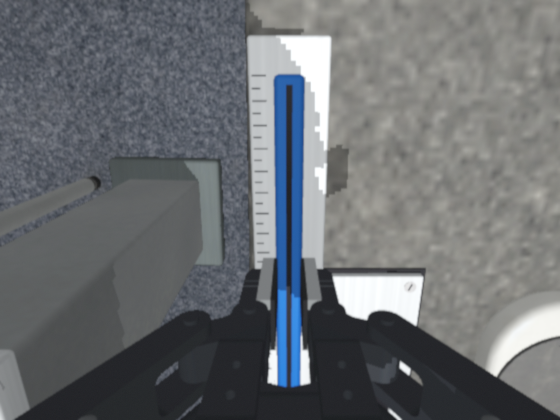

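```bash
python3 - <<'E'
from h import *
from scipy.spatial.transform import Rotation as Ro
c=bot.camera('wrist'); s=bot.get_obs()
def Tm(p,r): M=np.eye(4); M[:3,:3]=Ro.from_euler('xyz',r,degrees=True).as_matrix(); M[:3,3]=p; return M
C=np.eye(4); C[:3,:3]=c['R']; C[:3,3]=c['t']
K=C@Tm(s['ee_pos'],s['tcp_rot'])   # cam from tool
a=cv2.imread('pics/w1.png')
g=K@np.linalg.inv(Tm([.4470,.3485,.1495],[-179.9,0,154.8]))
c1=dict(c); c1['R']=g[:3,:3]; c1['t']=g[:3,3]
print('pad',ray(c1,67,285,.0125))
print('corner',ray(c1,157,178,.006),ray(c1,210,265,.006))
print('rib mid',[ray(c1,u,v,.0175) for u,v in [(291.5,81),(294,301)]])
cv2.imwrite('pics/g.png',cv2.resize(a[160:400,0:240],None,fx=2.5,fy=2.5))
E
```

```text
pad [0.43325849 0.141883   0.0125    ]
corner [0.38564485 0.26069031 0.006     ] [0.47161372 0.26100724 0.006     ]
rib mid [array([0.36591744, 0.38884078, 0.0175    ]), array([0.52876431, 0.3150993 , 0.0175    ])]
```

View pics/g.png

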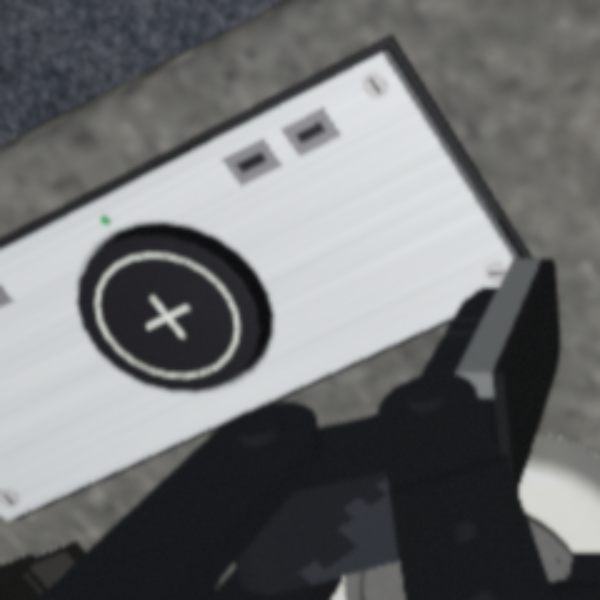

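servo_tool --motion '[[[-30,10,0,0,0,0],[-31,10,0,0,0,0],[-31,10,0,0,0,0],[-30,9,10,0,0,0],[-29,9,10,0,0,0]]]'

```text
time: 5.35
ee_pos: [0.4366, 0.141, 0.0703]
tcp_rot: [180.0, -0.0, 91.1]
wrist_force: [0.2, 0.3, -2.5]
opening: 0.0102
```

servo_tool --motion '[[[0,0,8,0,0,0],[0,0,5,0,0,0],[0,0,0,0,0,0]]]'

```text
time: 5.65
ee_pos: [0.4357, 0.1425, 0.0566]
tcp_rot: [-179.9, 0.0, 91.0]
wrist_force: [-0.1, 0.4, -2.0]
opening: 0.0102
```

```bash
python3 - <<'E'
from h import *
s=bot.get_obs(); print(s['ee_pos'],s['tcp_rot'],s['opening'],s['wrist_force'])
a=shot('side','si5.png');b=shot('scene','sc5.png')
x=cv2.imread('pics/si5.png')[160:260,220:320];y=cv2.imread('pics/sc5.png')[160:260,200:300]
cv2.imwrite('pics/h.png',np.hstack([cv2.resize(x,None,fx=4,fy=4),cv2.resize(y,None,fx=4,fy=4)]))
E
```

```text
[0.43568782 0.14252284 0.05662321] [-1.79932552e+02  7.79600832e-03  9.10481808e+01] 0.010209914259896957 [-0.13467426  0.40166244 -1.99672102]
```

View pics/h.png

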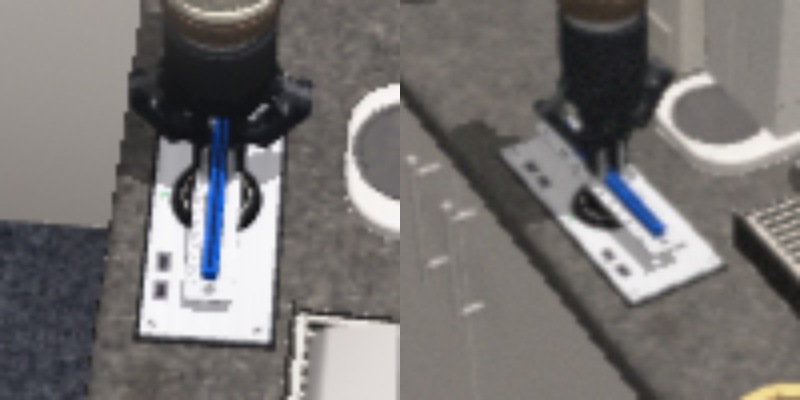

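servo_tool --motion '[[[0,0,6,0,0,0],[0,0,3,0,0,0],[0,0,0,0,0,0]]]'

```text
time: 6.05
ee_pos: [0.4359, 0.1424, 0.0478]
tcp_rot: [-180.0, 0.0, 91.0]
wrist_force: [-0.8, -0.2, -1.9]
opening: 0.0105
```

servo_tool --motion '[[[0,0,1,0,0,0],[0,0,1,0,0,0],[0,0,0,0,0,0]]]'

```text
time: 6.35
ee_pos: [0.4362, 0.1422, 0.0462]
tcp_rot: [-180.0, 0.0, 91.0]
wrist_force: [-0.6, -0.5, -2.0]
opening: 0.0104
```

servo_tool --motion '[[[0,0,1,0,0,0],[0,0,0,0,0,0],[0,0,0,0,0,0]]]'

```text
time: 6.65
ee_pos: [0.4362, 0.1422, 0.0453]
tcp_rot: [-180.0, 0.0, 91.0]
wrist_force: [-0.6, -0.5, -1.4]
opening: 0.0106
```

servo_tool --motion '[[[0,0,1,0,0,0],[0,0,0,0,0,0],[0,0,0,0,0,0]]]'

```text
time: 6.95
ee_pos: [0.4362, 0.1422, 0.0443]
tcp_rot: [-180.0, 0.0, 91.0]
wrist_force: [0.2, -0.3, -2.6]
opening: 0.0102
```

servo_tool --motion '[[[0,0,1,0,0,0],[0,0,0,0,0,0],[0,0,0,0,0,0]]]'

```text
time: 7.25
ee_pos: [0.4362, 0.1422, 0.0433]
tcp_rot: [-180.0, 0.0, 91.0]
wrist_force: [-0.0, -0.1, -1.6]
opening: 0.0104
```

servo_tool --motion '[[[0,0,1,0,0,0],[0,0,0,0,0,0],[0,0,0,0,0,0]]]'

```text
time: 7.55
ee_pos: [0.4362, 0.1422, 0.0423]
tcp_rot: [-180.0, 0.0, 91.0]
wrist_force: [0.4, 0.6, -1.4]
opening: 0.0103
```

servo_tool --motion '[[[0,0,1,0,0,0],[0,0,0,0,0,0],[0,0,0,0,0,0]]]'

```text
time: 7.85
ee_pos: [0.4363, 0.1422, 0.042]
tcp_rot: [180.0, -0.0, 91.0]
wrist_force: [-2.8, -0.8, 5.9]
opening: 0.0102
```

servo_tool --motion '[[[0,0,-0.5,0,0,0],[0,0,0,0,0,0],[0,0,0,0,0,0],[0,0,0,0,0,0]]]' --gripper 25

```text
time: 8.25
ee_pos: [0.4362, 0.1422, 0.0417]
tcp_rot: [-180.0, 0.0, 91.0]
wrist_force: [0.5, 0.3, -0.0]
opening: 0.0248
```

servo_tool --motion '[[[0,0,-5,0,0,0],[0,0,-15,0,0,0],[0,0,-30,0,0,0],[0,0,-10,0,0,0],[0,0,0,0,0,0]]]'

```text
time: 8.75
ee_pos: [0.4372, 0.1425, 0.1034]
tcp_rot: [179.8, -0.0, 91.0]
wrist_force: [-0.2, 0.2, 0.2]
opening: 0.0252
```

servo_tool --motion '[[[0,0,0,0,0,0],[0,0,0,0,0,0],[0,0,0,0,0,0]]]' --gripper 0

```text
time: 9.05
ee_pos: [0.4357, 0.142, 0.1007]
tcp_rot: [-179.9, 0.0, 91.0]
wrist_force: [0.5, -0.2, 0.1]
opening: 0.0003
```

```bash
python3 - <<'E'
from h import *
s=bot.get_obs(); print(s['time'],s['ee_pos'],s['tcp_rot'],s['opening'],s['wrist_force'])
c=shot('wrist','w6.png');a=shot('side','si6.png')
x=cv2.imread('pics/si6.png')[150:260,210:320]
cv2.imwrite('pics/i.png',np.hstack([cv2.resize(x,(420,420)),cv2.resize(cv2.imread('pics/w6.png')[:,90:510],(380,420))]))
im=c['color'].astype(int)
m=((im[...,2]>im[...,0]+50)&(im[...,2]>im[...,1]+30)).astype(np.uint8)
pts=np.argwhere(m)[:,::-1]; P=np.array([ray(c,u,v,.028) for u,v in pts])[:,:2]; print(cv2.minAreaRect((P*1000).astype(np.float32)),P.max(0),P.min(0))
im=a['color'].astype(int)
m=((im[...,2]>im[...,0]+50)&(im[...,2]>im[...,1]+30)).astype(np.uint8)
pts=np.argwhere(m)[:,::-1]; P=np.array([ray(a,u,v,.027) for u,v in pts])[:,:2]; print(P.max(0),P.min(0))
E
```

```text
9.05 [0.43571246 0.1420328  0.10073163] [-1.79908237e+02  2.59048143e-02  9.09705554e+01] 0.0003074856559531842 [ 0.4745033  -0.19647042  0.10195131]
((435.8905334472656, 177.40415954589844), (11.097554206848145, 105.70051574707031), 0.8681323528289795) [0.44207642 0.23030661] [0.42976699 0.12449707]
[0.44611009 0.23036295] [0.43257898 0.04662607]
```

View pics/i.png

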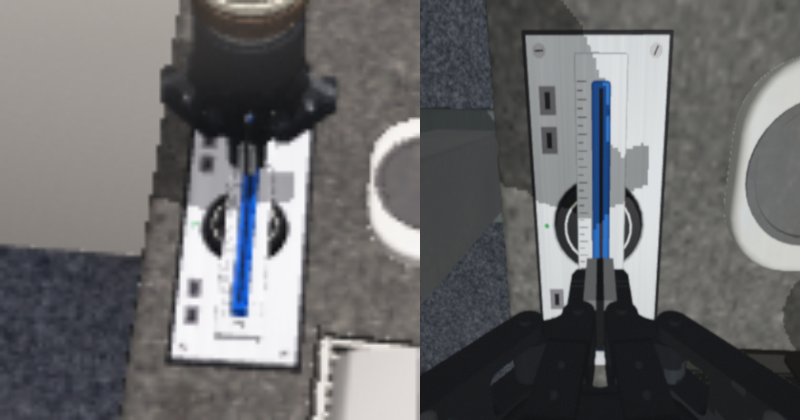

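servo_tool --motion '[[[-41,0,10,0,0,0],[-41,0,15,0,0,0],[0,0,15,0,0,0],[0,0,0,0,0,0]]]'

```text
time: 9.55
ee_pos: [0.4364, 0.0592, 0.0599]
tcp_rot: [-179.8, 0.0, 90.8]
wrist_force: [-0.3, -0.6, 0.1]
opening: -0.0002
```

servo_tool --motion '[[[0,0,6,0,0,0],[0,0,2,0,0,0],[0,0,0,0,0,0],[0,0,0,0,0,0]]]'

```text
time: 9.95
ee_pos: [0.4378, 0.0607, 0.0542]
tcp_rot: [180.0, -0.0, 91.0]
wrist_force: [0.7, -0.2, -0.5]
opening: 0.0002
```

```bash
python3 - <<'E'
from h import *
s=bot.get_obs(); print(s['time'],s['ee_pos'],s['tcp_rot'],s['opening'],s['wrist_force'])
c=shot('wrist','w7.png');a=shot('side','si7.png')
x=cv2.imread('pics/si7.png')[150:260,210:320]
cv2.imwrite('pics/j.png',np.hstack([cv2.resize(x,(420,420)),cv2.resize(cv2.imread('pics/w7.png')[:,90:510],(380,420))]))
E
```

```text
9.95 [0.43780269 0.06070043 0.05417347] [ 1.79972559e+02 -2.54181856e-03  9.10284835e+01] 0.00022255135746462293 [ 0.69329129 -0.19277637 -0.53300254]
```

View pics/j.png

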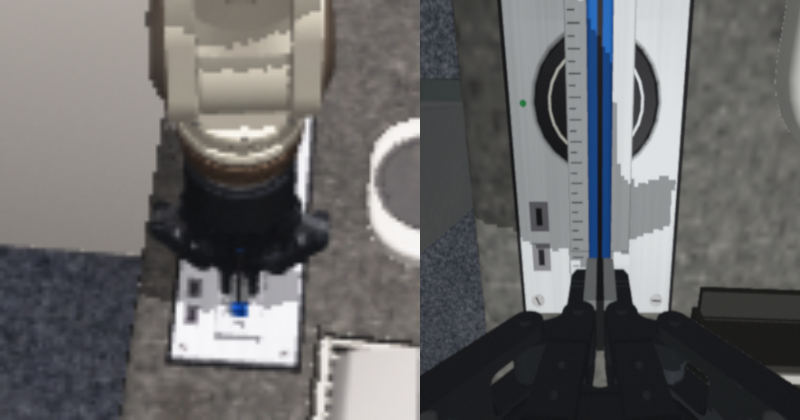

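servo_tool --motion '[[[0,0,2,0,0,0],[0,0,2,0,0,0],[0,0,1,0,0,0],[0,0,0,0,0,0]]]'

```text
time: 10.45
ee_pos: [0.4375, 0.0602, 0.0485]
tcp_rot: [-180.0, 0.0, 91.0]
wrist_force: [-0.1, 0.1, 0.9]
opening: -0.0001
```

servo_tool --motion '[[[0,0,1,0,0,0],[0,0,1,0,0,0],[0,0,0,0,0,0]]]'

```text
time: 10.75
ee_pos: [0.4377, 0.0601, 0.0468]
tcp_rot: [180.0, 0.0, 91.0]
wrist_force: [-0.6, -0.7, 1.3]
opening: 0.0001
```

servo_tool --motion '[[[0,0,1,0,0,0],[0,0,0,0,0,0],[0,0,0,0,0,0]]]'

```text
time: 11.05
ee_pos: [0.4377, 0.0601, 0.0459]
tcp_rot: [180.0, 0.0, 91.0]
wrist_force: [0.2, -1.8, 3.0]
opening: -0.0
```

servo_tool --motion '[[[0,0,0.2,0,0,0],[0,0,0,0,0,0]]]'

```text
time: 11.25
ee_pos: [0.4376, 0.0601, 0.0456]
tcp_rot: [180.0, 0.0, 91.0]
wrist_force: [0.9, -1.7, 2.3]
opening: 0.0003
```

servo_tool --motion '[[[0,0,0,0,0,0]]]'

```text
time: 11.35
ee_pos: [0.4376, 0.0602, 0.0456]
tcp_rot: [180.0, 0.0, 91.0]
wrist_force: [0.8, -2.7, 1.6]
opening: -0.0002
```

```bash
python3 - <<'E'
from h import *
for i in range(4): 
    c=bot.camera('side'); s=bot.get_obs(); print(s['time'],s['ee_pos'],s['wrist_force'])
c=shot('wrist','w8.png');cv2.imwrite('pics/k.png',cv2.imread('pics/w8.png'))
E
```

```text
11.4 [0.43762356 0.06020037 0.04562237] [-0.31373445 -2.61335646  1.18752266]
11.45 [0.43762883 0.06019056 0.04564704] [ 0.49392457 -1.67807209  1.9718422 ]
11.5 [0.43761937 0.06020253 0.04559735] [ 0.98150687 -1.40574787  2.15241627]
11.55 [0.43764003 0.06020607 0.0456008 ] [-0.10373805 -2.88827244  1.29891617]
```

View pics/k.png

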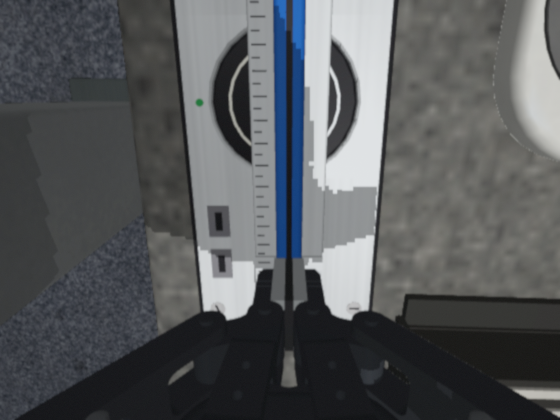

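servo_tool --motion '[[[0,0,0.5,0,0,0],[0,0,0,0,0,0],[0,0,0,0,0,0]]]'

```text
time: 11.9
ee_pos: [0.4376, 0.0602, 0.0451]
tcp_rot: [-180.0, -0.0, 91.0]
wrist_force: [0.4, -1.9, 1.8]
opening: 0.0002
```

```bash
python3 - <<'E'
from h import *
for i in range(3): 
    c=bot.camera('side'); s=bot.get_obs(); print(s['time'],s['ee_pos'],s['wrist_force'])
E
```

```text
11.95 [0.43762272 0.06023499 0.04509452] [ 1.06711995 -1.7093328   2.47086836]
12.0 [0.43759124 0.06023069 0.0450666 ] [ 0.30142576 -2.09931376  2.2084226 ]
12.05 [0.43759383 0.06024469 0.04510083] [ 0.8743237  -1.50964222  1.73921965]
```

servo_tool --motion '[[[0,0,0.5,0,0,0],[0,0,0,0,0,0],[0,0,0,0,0,0]]]'

```text
time: 12.35
ee_pos: [0.4376, 0.0602, 0.0446]
tcp_rot: [-180.0, 0.0, 91.0]
wrist_force: [0.4, -1.6, 2.2]
opening: 0.0
```

servo_tool --motion '[[[0,0,0.5,0,0,0],[0,0,0,0,0,0],[0,0,0,0,0,0]]]'

```text
time: 12.65
ee_pos: [0.4377, 0.0602, 0.0444]
tcp_rot: [180.0, 0.0, 91.0]
wrist_force: [-0.5, -1.4, 6.4]
opening: -0.0001
```

servo_tool --motion '[[[0,0,0,0,0,0],[0,0,-4,0,0,0],[0,0,-16,0,0,0],[40,0,0,0,0,0],[40,0,0,0,0,0]]]'

```text
time: 13.15
ee_pos: [0.4365, 0.1408, 0.0647]
tcp_rot: [180.0, -0.0, 90.8]
wrist_force: [0.4, 0.3, 0.4]
opening: -0.0
```

servo_tool --motion '[[[40,0,0,0,0,0],[40,0,0,0,0,0],[0,0,8,0,0,0],[0,0,4,0,0,0],[0,0,0,0,0,0]]]'

```text
time: 13.65
ee_pos: [0.4342, 0.2194, 0.0511]
tcp_rot: [-179.9, 0.0, 91.0]
wrist_force: [-0.7, -0.2, -0.3]
opening: 0.0001
```

```bash
python3 - <<'E'
from h import *
s=bot.get_obs(); print(s['time'],s['ee_pos'],s['tcp_rot'],s['wrist_force'])
c=shot('wrist','w9.png');a=shot('side','si9.png')
x=cv2.imread('pics/si9.png')[150:260,210:320]
cv2.imwrite('pics/l.png',np.hstack([cv2.resize(x,(420,420)),cv2.resize(cv2.imread('pics/w9.png')[:,90:510],(380,420))]))
E
```

```text
13.65 [0.43422557 0.21942943 0.05114516] [-1.79893678e+02  4.75845628e-02  9.09651596e+01] [-0.69409173 -0.20157418 -0.26410932]
```

View pics/l.png

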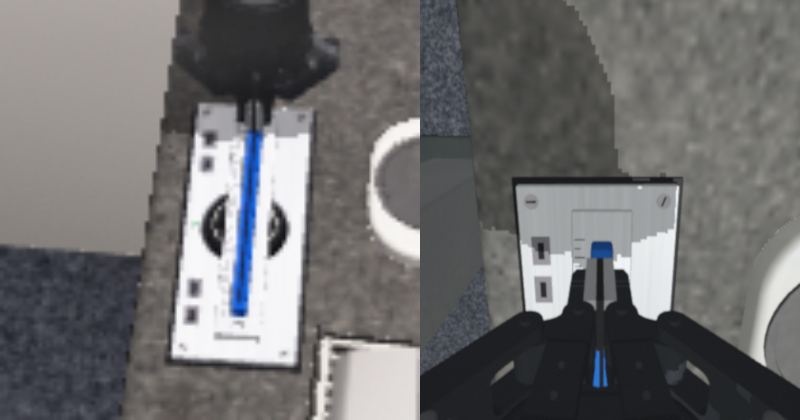

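servo_tool --motion '[[[0,0,2,0,0,0],[0,0,1,0,0,0],[0,0,1,0,0,0],[0,0,0,0,0,0]]]'

```text
time: 14.15
ee_pos: [0.4349, 0.22, 0.048]
tcp_rot: [-180.0, 0.0, 91.0]
wrist_force: [0.4, -0.9, -0.3]
opening: -0.0004
```

servo_tool --motion '[[[0,0,1,0,0,0],[0,0,0,0,0,0],[0,0,0,0,0,0]]]'

```text
time: 14.45
ee_pos: [0.4349, 0.2202, 0.0472]
tcp_rot: [180.0, 0.0, 91.0]
wrist_force: [-0.1, 1.0, 0.2]
opening: -0.0001
```

servo_tool --motion '[[[0,0,0.7,0,0,0],[0,0,0,0,0,0],[0,0,0,0,0,0]]]'

```text
time: 14.75
ee_pos: [0.435, 0.2203, 0.0465]
tcp_rot: [180.0, -0.0, 91.0]
wrist_force: [0.4, 0.6, 1.5]
opening: 0.0001
```

servo_tool --motion '[[[0,0,0.7,0,0,0],[0,0,0,0,0,0],[0,0,0,0,0,0]]]'

```text
time: 15.05
ee_pos: [0.4349, 0.2203, 0.0457]
tcp_rot: [180.0, -0.0, 91.0]
wrist_force: [0.5, 1.0, 1.5]
opening: 0.0
```

servo_tool --motion '[[[0,0,0.7,0,0,0],[0,0,0,0,0,0],[0,0,0,0,0,0]]]'

```text
time: 15.35
ee_pos: [0.4349, 0.2202, 0.045]
tcp_rot: [180.0, 0.0, 91.0]
wrist_force: [0.1, 1.6, 0.6]
opening: 0.0003
```

servo_tool --motion '[[[0,0,0.5,0,0,0],[0,0,0,0,0,0],[0,0,0,0,0,0]]]'

```text
time: 15.65
ee_pos: [0.4349, 0.2202, 0.0445]
tcp_rot: [-180.0, -0.0, 91.0]
wrist_force: [0.1, 2.2, 2.0]
opening: -0.0
```

servo_tool --motion '[[[0,0,0.4,0,0,0],[0,0,0,0,0,0],[0,0,0,0,0,0]]]'

```text
time: 15.95
ee_pos: [0.4349, 0.2202, 0.0443]
tcp_rot: [180.0, -0.0, 91.0]
wrist_force: [-0.7, 1.4, 4.6]
opening: -0.0002
```

servo_tool --motion '[[[0,0,0.3,0,0,0],[0,0,0,0,0,0],[0,0,0,0,0,0]]]'

```text
time: 16.25
ee_pos: [0.435, 0.2203, 0.0443]
tcp_rot: [180.0, -0.0, 91.0]
wrist_force: [-2.2, 1.5, 7.3]
opening: 0.0001
```

servo_tool --motion '[[[0,0,-5,0,0,0],[0,0,-10,0,0,0],[-40,0,0,0,0,0],[-40,0,0,0,0,0],[0,0,0,0,0,0]]]'

```text
time: 16.75
ee_pos: [0.4361, 0.137, 0.0593]
tcp_rot: [-180.0, 0.1, 90.8]
wrist_force: [-0.4, 0.7, -0.3]
opening: -0.0004
```

servo_tool --motion '[[[0,0,5,0,0,0],[0,0,3,0,0,0],[0,0,1,0,0,0],[0,0,0,0,0,0]]]'

```text
time: 17.15
ee_pos: [0.436, 0.1408, 0.0494]
tcp_rot: [-180.0, 0.0, 91.0]
wrist_force: [-0.9, 0.2, -0.9]
opening: 0.0002
```

```bash
python3 - <<'E'
from h import *
s=bot.get_obs(); print(s['time'],s['ee_pos'],s['tcp_rot'],s['wrist_force'])
c=shot('wrist','w10.png');a=shot('side','si10.png')
x=cv2.imread('pics/si10.png')[150:260,210:320]
cv2.imwrite('pics/m.png',np.hstack([cv2.resize(x,(420,420)),cv2.resize(cv2.imread('pics/w10.png')[:,90:510],(380,420))]))
E
```

```text
17.15 [0.43597743 0.14080879 0.04941583] [-1.79956882e+02  1.15181956e-02  9.10423191e+01] [-0.86839592  0.16652754 -0.93359135]
```

View pics/m.png

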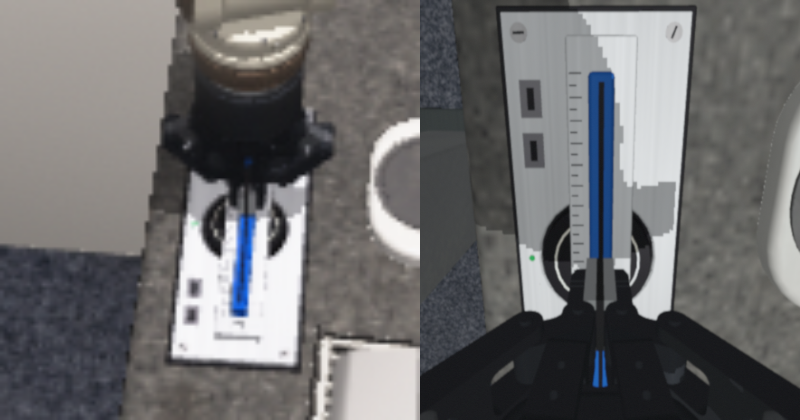

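servo_tool --motion '[[[0,0,1,0,0,0],[0,0,0.5,0,0,0],[0,0,0.5,0,0,0],[0,0,0,0,0,0]]]'

```text
time: 17.65
ee_pos: [0.4362, 0.1402, 0.0477]
tcp_rot: [-180.0, 0.0, 91.0]
wrist_force: [0.5, 0.1, -0.0]
opening: 0.0001
```

servo_tool --motion '[[[0,0,0.5,0,0,0],[0,0,0.5,0,0,0],[0,0,0,0,0,0],[0,0,0,0,0,0]]]'

```text
time: 18.05
ee_pos: [0.4363, 0.1402, 0.0471]
tcp_rot: [180.0, -0.0, 91.0]
wrist_force: [-1.6, -0.8, 4.5]
opening: -0.0003
```

servo_tool --motion '[[[0,0,0.5,0,0,0],[0,0,0.5,0,0,0],[0,0,0,0,0,0],[0,0,0,0,0,0]]]'

```text
time: 18.45
ee_pos: [0.4364, 0.1402, 0.0467]
tcp_rot: [180.0, -0.0, 91.0]
wrist_force: [-2.7, -1.0, 10.7]
opening: 0.0004
```

servo_tool --motion '[[[0,0,0.5,0,0,0],[0,0,0.5,0,0,0],[0,0,0,0,0,0],[0,0,0,0,0,0]]]'

```text
time: 18.85
ee_pos: [0.4364, 0.1402, 0.0457]
tcp_rot: [180.0, -0.0, 91.0]
wrist_force: [-3.4, -1.3, 10.1]
opening: -0.0001
```

servo_tool --motion '[[[0,0,0.5,0,0,0],[0,0,0.5,0,0,0],[0,0,0,0,0,0],[0,0,0,0,0,0]]]'

```text
time: 19.25
ee_pos: [0.4364, 0.1402, 0.0447]
tcp_rot: [180.0, -0.0, 91.0]
wrist_force: [-3.4, -1.9, 11.1]
opening: 0.0001
```

servo_tool --motion '[[[0,0,0.5,0,0,0],[0,0,0.5,0,0,0],[0,0,0,0,0,0],[0,0,0,0,0,0]]]'

```text
time: 19.65
ee_pos: [0.4364, 0.1402, 0.0437]
tcp_rot: [180.0, -0.0, 91.0]
wrist_force: [-3.3, -1.6, 10.3]
opening: 0.0002
```

servo_tool --motion '[[[0,0,0.5,0,0,0],[0,0,0,0,0,0],[0,0,0,0,0,0],[0,0,0,0,0,0]]]'

```text
time: 20.05
ee_pos: [0.4364, 0.1402, 0.0432]
tcp_rot: [180.0, -0.0, 91.0]
wrist_force: [-3.2, -1.5, 10.5]
opening: -0.0002
```

servo_tool --motion '[[[0,0,0.5,0,0,0],[0,0,0,0,0,0],[0,0,0,0,0,0],[0,0,0,0,0,0]]]'

```text
time: 20.45
ee_pos: [0.4364, 0.1402, 0.0427]
tcp_rot: [180.0, -0.0, 91.0]
wrist_force: [-3.3, -1.8, 10.2]
opening: 0.0001
```

servo_tool --motion '[[[0,0,0.5,0,0,0],[0,0,0,0,0,0],[0,0,0,0,0,0],[0,0,0,0,0,0]]]'

```text
time: 20.85
ee_pos: [0.4364, 0.1402, 0.0425]
tcp_rot: [180.0, -0.0, 91.0]
wrist_force: [-4.7, -1.5, 13.9]
opening: 0.0003
```

servo_tool --motion '[[[0,0,0.5,0,0,0],[0,0,0,0,0,0],[0,0,0,0,0,0],[0,0,0,0,0,0]]]'

```text
time: 21.25
ee_pos: [0.4364, 0.1402, 0.0425]
tcp_rot: [179.9, -0.0, 91.0]
wrist_force: [-7.0, -2.2, 18.1]
opening: -0.0001
```

servo_tool --motion '[[[0,0,0.5,0,0,0],[0,0,0,0,0,0],[0,0,0,0,0,0],[0,0,0,0,0,0]]]'

```text
time: 21.65
ee_pos: [0.4365, 0.1402, 0.0424]
tcp_rot: [179.9, -0.0, 91.0]
wrist_force: [-8.9, -3.1, 23.3]
opening: -0.0002
```

servo_tool --motion '[[[0,0,0.4,0,0,0],[0,0,0,0,0,0],[0,0,0,0,0,0],[0,0,0,0,0,0]]]'

```text
time: 22.05
ee_pos: [0.4365, 0.1402, 0.0424]
tcp_rot: [179.9, -0.0, 91.0]
wrist_force: [-11.6, -3.6, 26.8]
opening: 0.0003
```

servo_tool --motion '[[[0,0,-1,0,0,0],[0,0,-2,0,0,0],[0,0,-12,0,0,0],[-20,0,0,0,0,0],[-30,0,0,0,0,0]]]'

```text
time: 22.55
ee_pos: [0.4375, 0.0906, 0.0557]
tcp_rot: [179.9, -0.0, 91.1]
wrist_force: [0.6, -0.3, 0.1]
opening: -0.0003
```

servo_tool --motion '[[[-30,0,0,0,0,0],[0,0,4,0,0,0],[0,0,4,0,0,0],[0,0,0,0,0,0]]]'

```text
time: 22.95
ee_pos: [0.4373, 0.0607, 0.0464]
tcp_rot: [-180.0, -0.0, 91.0]
wrist_force: [0.3, 0.2, -0.1]
opening: -0.0003
```

```bash
python3 - <<'E'
from h import *
s=bot.get_obs(); print(s['time'],s['ee_pos'],s['tcp_rot'],s['wrist_force'])
c=shot('wrist','w11.png');a=shot('side','si11.png')
x=cv2.imread('pics/si11.png')[150:260,210:320]
cv2.imwrite('pics/n.png',np.hstack([cv2.resize(x,(420,420)),cv2.resize(cv2.imread('pics/w11.png')[:,90:510],(380,420))]))
E
```

```text
22.95 [0.43734593 0.06065102 0.04642866] [-1.79950772e+02 -7.08544747e-03  9.09839735e+01] [ 0.25061166  0.1548147  -0.12157788]
```

View pics/n.png

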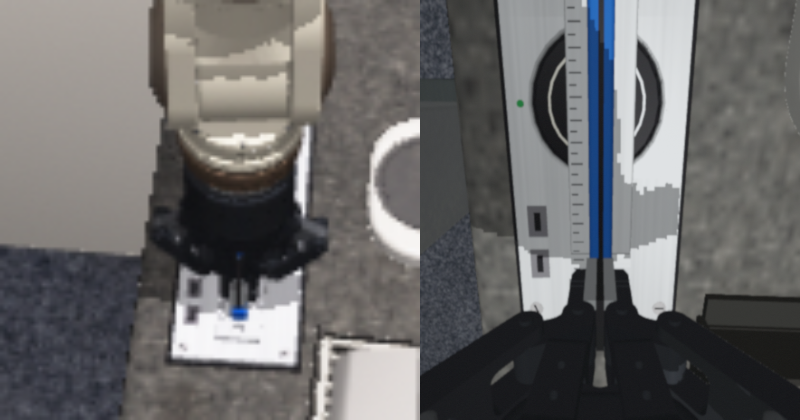

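servo_tool --motion '[[[0,0,1.5,0,0,0],[0,0,1.5,0,0,0],[0,0,0,0,0,0],[0,0,0,0,0,0]]]'

```text
time: 23.45
ee_pos: [0.4376, 0.0603, 0.0439]
tcp_rot: [-180.0, 0.0, 91.0]
wrist_force: [-0.0, 0.6, 0.4]
opening: 0.0
```

servo_tool --motion '[[[0,0,0.5,0,0,0],[0,0,0.5,0,0,0],[0,0,0,0,0,0],[0,0,0,0,0,0]]]'

```text
time: 23.85
ee_pos: [0.4376, 0.0602, 0.0429]
tcp_rot: [-180.0, 0.0, 91.0]
wrist_force: [-0.3, 0.2, -1.1]
opening: 0.0001
```

servo_tool --motion '[[[0,0,0.5,0,0,0],[0,0,0.3,0,0,0],[0,0,0,0,0,0],[0,0,0,0,0,0]]]'

```text
time: 24.25
ee_pos: [0.4377, 0.0602, 0.0425]
tcp_rot: [180.0, 0.0, 91.0]
wrist_force: [-2.6, -0.8, 5.9]
opening: 0.0001
```

servo_tool --motion '[[[0,0,0.4,0,0,0],[0,0,0,0,0,0],[0,0,0,0,0,0],[0,0,0,0,0,0]]]'

```text
time: 24.65
ee_pos: [0.4377, 0.0602, 0.0425]
tcp_rot: [180.0, -0.0, 91.0]
wrist_force: [-4.1, -0.6, 9.8]
opening: 0.0
```

servo_tool --motion '[[[0,0,-2,0,0,0],[0,0,-14,0,0,0],[40,0,0,0,0,0],[40,0,0,0,0,0],[40,0,0,0,0,0]]]'

```text
time: 25.15
ee_pos: [0.4358, 0.1815, 0.0588]
tcp_rot: [179.9, -0.0, 90.9]
wrist_force: [1.1, -0.2, 0.7]
opening: 0.0002
```

servo_tool --motion '[[[40,0,0,0,0,0],[0,0,8,0,0,0],[0,0,4,0,0,0],[0,0,0,0,0,0],[0,0,0,0,0,0]]]'

```text
time: 25.65
ee_pos: [0.435, 0.2193, 0.0459]
tcp_rot: [-180.0, 0.0, 90.9]
wrist_force: [0.4, -0.6, -0.5]
opening: 0.0003
```

servo_tool --motion '[[[0,0,1,0,0,0],[0,0,0.5,0,0,0],[0,0,0,0,0,0],[0,0,0,0,0,0]]]'

```text
time: 26.05
ee_pos: [0.435, 0.22, 0.0443]
tcp_rot: [180.0, -0.0, 91.0]
wrist_force: [-0.3, -0.4, 0.6]
opening: -0.0
```

servo_tool --motion '[[[0,0,1,0,0,0],[0,0,0.6,0,0,0],[0,0,0.3,0,0,0],[0,0,0,0,0,0],[0,0,0,0,0,0]]]'

```text
time: 26.55
ee_pos: [0.4349, 0.2202, 0.0426]
tcp_rot: [180.0, -0.0, 91.0]
wrist_force: [-2.3, -1.4, 4.6]
opening: 0.0002
```

servo_tool --motion '[[[0,0,0.5,0,0,0],[0,0,0,0,0,0],[0,0,0,0,0,0],[0,0,0,0,0,0]]]'

```text
time: 26.95
ee_pos: [0.4349, 0.2202, 0.0425]
tcp_rot: [180.0, -0.0, 91.0]
wrist_force: [-2.9, -2.8, 9.2]
opening: -0.0002
```

servo_tool --motion '[[[0,0,-1,0,0,0],[0,0,-5,0,0,0],[0,0,-25,0,0,0],[0,0,-40,0,0,0],[0,0,-40,0,0,0]]]'

```text
time: 27.45
ee_pos: [0.4344, 0.22, 0.1537]
tcp_rot: [-179.9, 0.0, 91.0]
wrist_force: [1.2, 1.0, -0.3]
opening: -0.0003
```

servo_tool --motion '[[[25,-30,-20,0,0,0],[40,-10,0,0,0,0],[30,0,0,0,0,0],[0,0,0,0,0,0],[0,0,0,0,0,0]]]'

```text
time: 27.95
ee_pos: [0.393, 0.3147, 0.1725]
tcp_rot: [-180.0, 0.0, 91.1]
wrist_force: [0.6, -0.3, -0.2]
opening: 0.0
```

```bash
python3 - <<'E'
from h import *
s=bot.get_obs(); print(s['time'],s['ee_pos'],s['wrist_force'])
a=shot('side','si12.png');b=shot('scene','sc12.png')
x=cv2.imread('pics/si12.png')[160:260,220:320];y=cv2.imread('pics/sc12.png')[160:260,200:300]
cv2.imwrite('pics/o.png',np.hstack([cv2.resize(x,None,fx=4,fy=4),cv2.resize(y,None,fx=4,fy=4)]))
E
```

```text
27.95 [0.39298993 0.31474531 0.17252314] [ 0.64941058 -0.31495081 -0.17456317]
```

View pics/o.png

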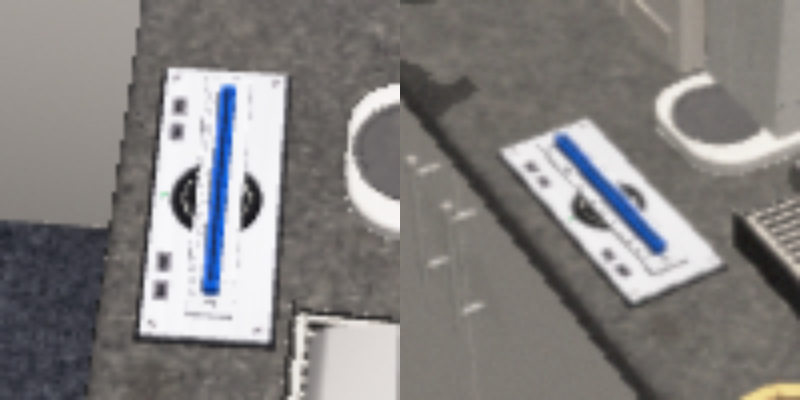

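The straightedge lies flat along the plate, across the middle of the pad, and the arm is clear of it. I am handing the job in.

```bash
python3 -c "
from workcell import bot
print(bot.job_done())"
```

```text
the job is handed in; nothing more can be done
None
```

I laid the straightedge lengthwise across the pad and rocked it on each end. Pressing its middle then drove the pad down until the straightedge bore on the plate. The job was handed in at about 28 s, with no verdict reported.

- **Rocking before:** pressed near each end (hole end first), the rib sank about 2 to 3 mm under only about 2 N. It then stopped hard, with 6 to 7 N showing, as that end met the plate. I did not photograph the opposite end rising.
- **Driving the pad down:** the pad moved at about 10 to 11 N on the wrist sensor, rather than the 14 N given. The middle stopped firmly at tool height 42.5 mm, and I took it up to 27 N there.
- **Proof at the ends:** the hole end took 9.8 N and the plain end 9.2 N. Both stopped at 42.5 mm, the same height as the middle, so nothing rocked.
- **Final state:** the last pictures show the straightedge lying flat along the plate over the pad, with the robot clear of it. The arm stayed well away from the cups and the tape roll, but I did not measure their positions again.

**Disagreements:** the wrist camera and the two fixed cameras differed by a few millimetres (up to about 7 mm) on where the pad was. I used relative distances to place the straightedge, and the pictures confirmed it was centred. I inferred that the pad is flush from the straightedge bearing flat, and did not measure its height or tilt directly.

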